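# Release the pressure cap of a tank

## Task

Take the pressure cap off the blue tank: without pressing, turn it anticlockwise until you feel its first stop and keep it lightly against that stop for about a second so that the tank can vent; then press the cap down, turn it on past the stop until it reaches its end and comes free, and lift it off. Set it down gently, upright on its foot, in the metal tray and let go; never force the cap, and leave the other things where they stand.

Things in the scene. Friction and masses are not known exactly. Their poses are not given: they have to be found in the camera images.
- tank: Blue round pressure tank, 108 mm across, bolted to the bench; origin at the centre of its underside, z up its axis. A short brass outlet at its side, 40 mm up, points along its +x (yaw -1.1 to -0.3). Locked, the cap's origin is 142 mm up this axis and the cap's bar lies along this x (0 to 0.08 rad anticlockwise of it at the start).
- cap: Black cap: disc 62 mm across, 6 mm thick; on it a grip bar 52 mm long (cap x, towards the yellow mark), 16 thick (y), 34 tall; below, a steel stem 28 mm across with two lugs (44 mm over both). Origin on its axis in the bar: 12 mm below the bar's top, 22 above the disc's top, 46 above the stem's foot; z up. About 0.1 kg. Turning it anticlockwise (from above) rubs with under 0.1 N m.
- stop_ring: Ring hidden in the neck; its pose is on the tank's axis and does not show where its teeth are. They are the first stop: met with the cap 0.25 to 0.62 rad anticlockwise of the tank's x, different each time, felt as a jump of the turning moment. At most 30 N in all on the teeth (about 0.5 N m beyond the rubbing). They pass when the cap is 5 mm or more down.
- neck_top (a point): Top centre of the steel filler neck (58 mm across, 106 mm above the bench), 8 mm below the disc of the locked cap. A spring pushes the cap up with 5 N when locked and 1 N more per mm: 10 N at 5 mm down, 13 N at 8 mm, where the disc meets the neck and goes no further. More than 60 N over all contacts of cap and tank is too much.
- release_height (a point): Point on the tank's axis, 145 mm up, where the cap's origin comes to rest when free: at 1.35 to 1.42 rad anticlockwise of the tank's x the cap meets its solid end stop, and there the spring lifts it to 3 mm above its locked height. From there it lifts straight out; its lugs leave the neck after 10 mm more, its foot after 14 mm; 1 mm of play at each side.
- cap_foot (a point): Centre of the flat foot of the cap's stem, 46 mm below the cap's origin; on it the cap stands upright.
- tray: Shallow square aluminium tray, 150 x 150 mm, rim 14 mm high, floor and walls 3 mm thick, fixed to the bench; origin at the centre of its underside, x and y along its sides.
- brown_jar: Brown sample jar with a metal lid, 55 mm across and 87 mm tall, loose bystander; origin at the centre of its underside.
- vial_0: Small sample vial with a black top, 25 mm across and 67 mm tall, loose bystander; origin at the centre of its underside.
- reducer_bush: Brass hex bush, 30 x 34 x 24 mm, loose bystander; origin at the centre of its underside.
Mind the look-alikes: they are no part of the job. Leave any turquoise look-alike of the cap alone.

How it is judged:
By the outcome, as a careful person would: the job done as asked, in the order asked, and still so for the second after the job is handed in, with the robot touching nothing.
It also fails if it takes over 72 s, if anything falls off the work surface, if the arm or the gripper's body presses on something with over 40 N, if the wrist force passes 120 N, or if a joint passes its speed limit or range.

## Robot

A 6-joint arm with a two-finger parallel gripper is mounted at the origin on a cart in front of the work surface, level with it; the furniture and walls round the work are solid. World frame = base frame: x ahead of the robot, y to its left, z up, the work surface at z = 0. Lengths are in m, angles in rad, forces in N, time in s.
With the tool pointing down it reaches from about 0.25 to 0.725 m from the base axis. Payload 4 kg.
Tool frame: the origin (TCP) lies midway between the tips of the shut fingers; the grasp point (between the pads) lies 19 mm behind it; z points along the fingers, y is the line along which they close (so a half turn about z gives the same grasp; the last joint's range is limited). The gripper opens to 85 mm and grips with 20 to 120 N. Pads are 22 mm wide; open, the fingers measure 114 mm over their backs; the gripper's body (76 mm by 85 mm) begins 54 mm behind the grasp point. The pads swing forward as they close: fully open they stand 13 mm farther back than shut.
Start: joints at [1.169, 0.241, 0.005, 1.335, 0, 1.571], TCP at [0.196, 0.46, 0.231] pointing down, gripper open.
Joint ranges: [-2.72, 2.72], [-1.05, 1.87], [-1.09, 1.28], [-1.99, 2.15], [-1.42, 1.44], [-3.14, 3.14]. Speed limits (rad/s): [2.79, 2.79, 3.14, 3.14, 3.14, 3.14].

## Interface

Orientations are given as a unit quaternion [x, y, z, w].
In Python, from workcell import monitor, vision, job gives the robot as it stands.
- The arm moves only by the tool move_arm, never from a script. Its argument "moves" is a list that holds one entry, the list of rows, each a list of 5 numbers: the shift along the world's x, y, z in m, then the turn about the world's z in degrees, then the opening in per cent of the stroke, from 0 (shut) to 100 (fully open). In form: [[[x, y, z, turn, gripper], ...]]. A call has 1 to 5 rows; each row is the pose to reach, as a shift and turn from the pose commanded when the call began; what a row does not reach only later rows make up. A row lasts 1/8 s, in which the tool goes at most 62.5 mm and 10.7 degrees, less where a joint would pass 70% of its speed; a pose out of reach is approached as far as the arm can. A call with a gripper value outside its range is refused whole. The fingers move at their own pace and stop on an object; the grip force is fixed at half the most. Time passes only in rows, so rows that repeat a pose let the fingers close. It gives the time, the measured TCP pose, the force, the opening and the grip force at its end, in the units of the state.
- monitor.get_obs(): the state, without advancing time (a new reading comes with each control period).
- vision.camera(name): name is "side" or "top" or "wrist"; returns a dict with "color" (400x640x3 uint8, red, green, blue), "camera_matrix" (3x3 intrinsics, pixels), "eye" and "attitude" of the camera in the world; the wrist camera has in their place "hand_eye" (4x4, takes a point from camera to tool coordinates, whose origin is the TCP and whose axes are the flange's). Camera axes: x right, y up, looking along -z (the intrinsics and any distortion apply to the point x, -y, -z); pixel columns grow to the right and rows downward; lengths in m; the calibration is good to about 2 mm. A picture is of the moment at which its call begins: read the wrist's pose just before it. There is no depth.
- job.job_done(): hands the job in; it is judged then, once.
The state is a dict: "clock": time; "joint_pos": joint angles; "joint_vel": joint speeds; "tau": joint torques, N m; "eef_pos": TCP position; "tool_rot": TCP orientation; "ft_force": force on the tool from outside, world axes, zero at the start; "ft_torque": the same for the moment, N m; "grip_width": finger opening in m; "grasp_force": force on a finger pad.
Only numpy, scipy, OpenCV 4.12 (cv2) and the standard library are available. Lean on these libraries where they do the work, as an engineer would, in place of code of your own. Each camera call takes 0.05 s, during which the arm holds its last target. There are 200 camera calls.

## Working session

There is one attempt and no reset: what is moved stays moved. The work goes in short steps, Python scripts to look and compute and a tool call to move; the robot and the scene stay as the last step left them, time stands still between calls to the robot, and variables do not carry over. Pictures are saved under pics/ and viewed, at most 10 in all, crops included, and the job is handed in when it is done.

Besides the shell and the picture viewer there is one more tool, called after "Request:" by a JSON object that holds its "fn" and its "kwargs". move_arm: Moves the arm, as the interface text tells. Its arguments: {"type":"object","properties":{"moves":{"type":"array","items":{"type":"array","items":{"type":"array","items":{"type":"number"}}}}},"required":["moves"]}

```bash
mkdir -p pics
cat > h.py <<'E'
import numpy as np,cv2
from workcell import monitor,vision,job
from scipy.spatial.transform import Rotation as R
def snap(n,f=None):
    c=vision.camera(n)
    if f: cv2.imwrite('pics/'+f,c['color'][:,:,::-1])
    return c
def pose(c,tp=None):
    if 'eye' in c:
        a=np.array(c['attitude']); Rm=R.from_quat(a).as_matrix() if a.size==4 else a
        return np.array(c['eye']),Rm
    T=np.array(c['hand_eye']); p,q=tp; Rt=R.from_quat(q).as_matrix()
    return np.array(p)+Rt@T[:3,3],Rt@T[:3,:3]
def ray(c,u,v,tp=None):
    e,Rm=pose(c,tp);K=np.array(c['camera_matrix'])
    d=cv2.undistortPoints(np.array([[[u,v]]],float),K,np.array(c['distortion']) if 'distortion' in c else None)[0,0]
    return e,Rm@np.array([d[0],-d[1],-1.])
def onz(c,u,v,z,tp=None):
    e,d=ray(c,u,v,tp); return e+d*(z-e[2])/d[2]
E
python3 - <<'E'
from h import *
o=monitor.get_obs();print(o)
for n in('top','side','wrist'):
    c=snap(n,n+'0.png');print(n,{k:v for k,v in c.items() if k!='color'})
import numpy as np
a=cv2.imread('pics/top0.png');b=cv2.imread('pics/side0.png')
E
```

```text
{'clock': 0.0, 'joint_pos': array([1.16899804e+00, 2.41436635e-01, 3.72803653e-03, 1.33518535e+00,
       2.76224066e-05, 1.57079219e+00]), 'joint_vel': array([-1.55999991e-03, -1.19520110e-03, -5.98243812e-05,  1.35237800e-03,
        1.35885961e-03,  8.56274235e-04]), 'tau': array([-8.66592254e-04, -3.72321117e+01,  2.52405810e+01,  1.69509777e-02,
       -1.88531062e-04,  8.91668179e-06]), 'eef_pos': array([0.19528493, 0.45960776, 0.23040259]), 'tool_rot': array([ 1.99548349e-01,  9.79887420e-01, -1.02496060e-03, -2.22826321e-04]), 'ft_force': array([0.21335552, 0.65529209, 1.33330892]), 'ft_torque': array([ 0.01093145, -0.07477086,  0.03770001]), 'grasp_force': 0.0, 'grip_width': 0.08558176775574809}
top {'camera_matrix': array([[473.59258643,   0.        , 318.9160968 ],
       [  0.        , 473.59258643, 195.00527926],
       [  0.        ,   0.        ,   1.        ]]), 'eye': array([ 0.28013344, -0.06080021,  1.32783135]), 'attitude': array([ 0.06910651, -0.07235113, -0.69385438,  0.71313092])}
side {'camera_matrix': array([[506.71238813,   0.        , 323.61438041],
       [  0.        , 506.71238813, 211.62973485],
       [  0.        ,   0.        ,   1.        ]]), 'eye': array([0.50397628, 0.8702404 , 0.88102684]), 'attitude': array([ 2.44328026e-04,  4.37861156e-01,  8.99009938e-01, -7.66026091e-03])}
wrist {'camera_matrix': array([[318.01651373,   0.        , 321.91455584],
       [  0.        , 318.01651373, 201.08144219],
       [  0.        ,   0.        ,   1.        ]]), 'hand_eye': array([[-5.03735473e-04,  9.59981721e-01,  2.80062209e-01,
         7.08647619e-02],
       [ 9.99999584e-01,  6.96651954e-04, -5.89290070e-04,
        -9.69725925e-04],
       [-7.60813581e-04,  2.80061796e-01, -9.59981673e-01,
        -1.42508837e-01],
       [ 0.00000000e+00,  0.00000000e+00,  0.00000000e+00,
         1.00000000e+00]])}
```

View pics/top0.png

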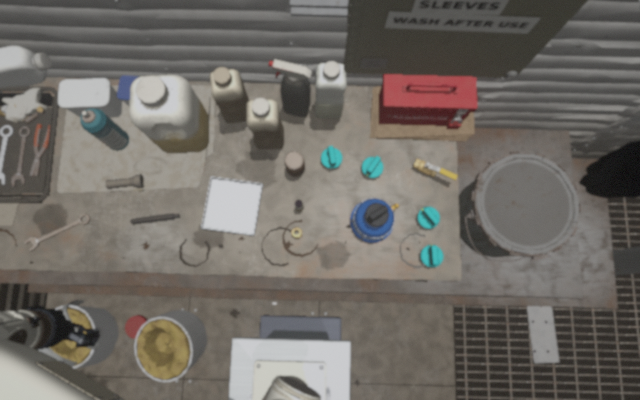

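View pics/side0.png

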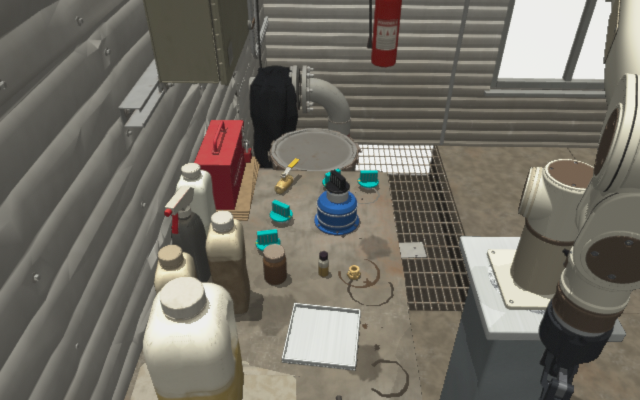

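The black cap on the blue tank is at top (375,213) and side (338,185). There are four turquoise look-alikes in the top view: (331,158), (372,167), (428,217) and (431,256). Only the black cap, on the blue tank with its brass outlet at (396,206), fits the description. The tray is at top (233,206). I'll confirm with a crop and measure.

Run:
```python
from h import *
t=snap('top','t1.png');s=snap('side')
a=t['color'][:,:,::-1];b=s['color'][:,:,::-1]
A=cv2.resize(a[175:265,325:445],None,fx=5,fy=5,interpolation=cv2.INTER_CUBIC)[:, :400+200]
B=cv2.resize(b[160:240,300:380],None,fx=5.6,fy=5.6,interpolation=cv2.INTER_CUBIC)
cv2.imwrite('pics/crop1.png',cv2.resize(np.hstack([A[:448],np.ascontiguousarray(B)[:448]]),(790,338)))
def blob(img,lo,hi,roi):
    x0,y0,x1,y1=roi
    m=cv2.inRange(cv2.cvtColor(img,cv2.COLOR_BGR2HSV),lo,hi);z=np.zeros_like(m);z[y0:y1,x0:x1]=m[y0:y1,x0:x1]
    n,l,st,ce=cv2.connectedComponentsWithStats(z);i=1+np.argmax(st[1:,4]);return l==i,st[i],ce[i]
# blue tank from top
m,st,ce=blob(a,(100,120,40),(125,255,255),(325,175,425,265));print('blue',st,ce)
m,st,ce=blob(a,(0,0,0),(180,255,60),(355,190,400,240));print('dark top',st,ce)
pts=np.argwhere(m)[:,::-1].astype(np.float32)
for z in (0.13,.154):print(onz(t,*ce,z))
m,st,ce=blob(b,(0,0,0),(180,255,60),(315,160,365,205));print('dark side',st,ce)
for z in (.13,.154):print(onz(s,*ce,z))
m,st,ce=blob(a,(15,120,120),(32,255,255),(385,195,405,215));print('brass',st,ce,onz(t,*ce,.04))
m,st,ce=blob(a,(0,0,170),(180,40,255),(190,165,275,250));print('tray',st,ce)
c=cv2.findContours(m.astype(np.uint8),0,1)[0]
r=cv2.minAreaRect(max(c,key=len));print(r,[onz(t,*p,.014)[:2].round(4) for p in cv2.boxPoints(r)],onz(t,*r[0],.014))
```

```text
blue [356 200  37  36 527] [372.23908918 219.91650854]
dark top [367 215  15   9  43] [372.1627907  218.81395349]
[ 0.46521746 -0.20080287  0.13      ]
[ 0.46150907 -0.19799775  0.154     ]
dark side [325 171  24  23 367] [336.80653951 183.46049046]
[ 0.47907523 -0.20777748  0.13      ]
[ 0.47987097 -0.17332808  0.154     ]
brass [393 205   4   3   7] [394.71428571 205.85714286] [ 0.51705712 -0.27355725  0.04      ]
tray [ 203  179   59   56 2578] [231.98603569 206.25678821]
((231.8783721923828, 205.72972106933594), (51.29248809814453, 52.114479064941406), 9.462321281433105) [array([0.4463, 0.2592]), array([0.5942, 0.246 ]), array([0.5736, 0.1008]), array([0.4267, 0.1171])] [0.50937228 0.18075413 0.014     ]
```

View pics/crop1.png

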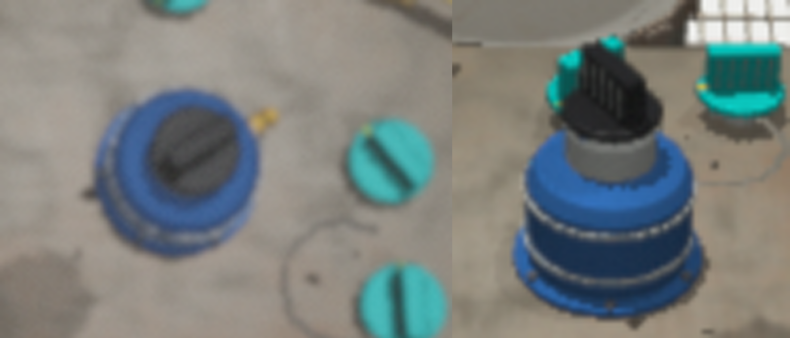

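The crop confirms it: a black bar and disc on the blue tank, bar roughly along the brass outlet. The look-alikes are turquoise.

Run:
```python
from h import *
t=snap('top');s=snap('side')
print(onz(t,377.3,215.3,.12),onz(s,337.9,184.4,.12))
e1,d1=ray(t,377.3,215.3);e2,d2=ray(s,337.9,184.4)
k=np.linalg.lstsq(np.c_[d1,-d2],e2-e1,rcond=None)[0];print(e1+k[0]*d1,e2+k[1]*d2)
# bar ends top: crop (165,168),(233,125)
f=lambda x,y:onz(t,325+x/3.77,175+y/3.77,.154)
p=f(168,166)-f(230,122);print('bar yaw',np.arctan2(-p[1],-p[0]))
```

```text
[ 0.47629961 -0.2152048   0.12      ] [ 0.47591226 -0.21790656  0.12      ]
[ 0.47596387 -0.21494054  0.12206721] [ 0.47598866 -0.21494433  0.12207172]
bar yaw -0.9290342374665196
```

Request:
{"fn": "move_arm", "kwargs": {"moves": [[[0.02, -0.055, 0.01, 0, 100], [0.04, -0.11, 0.02, 0, 100], [0.06, -0.165, 0.03, 0, 100], [0.085, -0.22, 0.04, 0, 100], [0.11, -0.275, 0.04, 0, 100]]]}}

```text
clock: 0.98
eef_pos: [0.3064, 0.1839, 0.2724]
tool_rot: [0.199, 0.98, 0.001, 0.001]
ft_force: [1.0, 0.6, 0.2]
grip_width: 0.0852
grasp_force: 0.0
```

Request:
{"fn": "move_arm", "kwargs": {"moves": [[[0.024, -0.056, 0, -6, 100], [0.048, -0.113, 0, -12, 100], [0.072, -0.17, 0, -18, 100], [0.096, -0.226, 0, -24, 100], [0.12, -0.282, 0, -30, 100]]]}}

```text
clock: 1.6
eef_pos: [0.4261, -0.0989, 0.2716]
tool_rot: [0.448, 0.894, 0.0, 0.0]
ft_force: [0.5, 0.4, 0.0]
grip_width: 0.0854
grasp_force: 0.0
```

Request:
{"fn": "move_arm", "kwargs": {"moves": [[[0.024, -0.058, 0, 0, 100], [0.048, -0.116, -0.01, 0, 100], [0.048, -0.116, -0.02, 0, 100], [0.048, -0.116, -0.02, 0, 100]]]}}

```text
clock: 2.1
eef_pos: [0.4724, -0.2123, 0.2499]
tool_rot: [0.447, 0.895, 0.0, -0.002]
ft_force: [-1.1, -0.3, 0.1]
grip_width: 0.0854
grasp_force: 0.0
```

Run:
```python
from h import *
o=monitor.get_obs();c=snap('wrist','w1.png');tp=(o['eef_pos'],o['tool_rot'])
print(tp,o['joint_pos'],o['ft_force'],o['ft_torque'],R.from_quat(tp[1]).as_matrix().round(3))
```

```text
(array([ 0.47243347, -0.21234758,  0.24990781]), array([ 4.46705737e-01,  8.94678989e-01,  1.23337311e-04, -1.86448203e-03])) [-4.22650954e-01  2.72498323e-01  9.56240997e-02  1.39763805e+00
  3.97192582e-04  5.03509825e-01] [-1.0739004  -0.34660912  0.10787248] [ 0.026118   -0.01156538 -0.03859044] [[-0.601  0.799 -0.003]
 [ 0.799  0.601  0.002]
 [ 0.003 -0.001 -1.   ]]
```

View pics/w1.png

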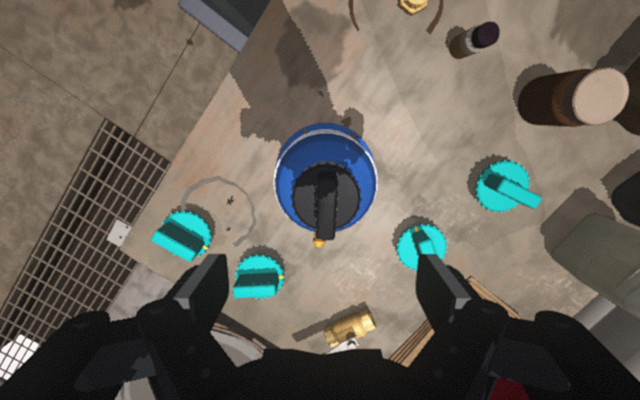

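The wrist view shows the black bar from (326,175) to (323,238), its outlet end at (319,243). Closing direction is close to correct. Now refining.

Run:
```python
from h import *
o=monitor.get_obs();c=snap('wrist');tp=(o['eef_pos'],o['tool_rot'])
a=c['color'][:,:,::-1].copy()
r=cv2.resize(a[155:255,275:380],None,fx=5,fy=5,interpolation=cv2.INTER_CUBIC)
r=np.clip(r.astype(float)*1.8,0,255).astype(np.uint8)
cv2.imwrite('pics/w1c.png',r)
g=a.max(2).astype(int)
for y in (172,180,190,200,210,220,228,235): print(y,list(g[y,286:368:2]))
```

```text
172 [np.int64(181), np.int64(187), np.int64(194), np.int64(144), np.int64(118), np.int64(118), np.int64(124), np.int64(89), np.int64(42), np.int64(38), np.int64(33), np.int64(37), np.int64(37), np.int64(36), np.int64(38), np.int64(37), np.int64(31), np.int64(27), np.int64(29), np.int64(25), np.int64(29), np.int64(32), np.int64(26), np.int64(28), np.int64(34), np.int64(36), np.int64(39), np.int64(35), np.int64(31), np.int64(34), np.int64(30), np.int64(71), np.int64(110), np.int64(187), np.int64(189), np.int64(184), np.int64(182), np.int64(182), np.int64(186), np.int64(193), np.int64(188)]
180 [np.int64(187), np.int64(189), np.int64(178), np.int64(125), np.int64(85), np.int64(37), np.int64(32), np.int64(38), np.int64(35), np.int64(38), np.int64(36), np.int64(36), np.int64(36), np.int64(35), np.int64(39), np.int64(31), np.int64(32), np.int64(34), np.int64(31), np.int64(32), np.int64(36), np.int64(35), np.int64(33), np.int64(32), np.int64(25), np.int64(38), np.int64(76), np.int64(75), np.int64(78), np.int64(77), np.int64(73), np.int64(79), np.int64(73), np.int64(40), np.int64(80), np.int
[... 2959 characters left out ...]
np.int64(186), np.int64(195), np.int64(201), np.int64(199), np.int64(202), np.int64(200)]
235 [np.int64(165), np.int64(166), np.int64(171), np.int64(177), np.int64(178), np.int64(187), np.int64(181), np.int64(184), np.int64(180), np.int64(185), np.int64(182), np.int64(182), np.int64(187), np.int64(185), np.int64(135), np.int64(47), np.int64(54), np.int64(59), np.int64(56), np.int64(59), np.int64(55), np.int64(52), np.int64(54), np.int64(40), np.int64(147), np.int64(187), np.int64(188), np.int64(193), np.int64(192), np.int64(196), np.int64(190), np.int64(182), np.int64(184), np.int64(190), np.int64(193), np.int64(199), np.int64(197), np.int64(199), np.int64(199), np.int64(202), np.int64(201)]
```

View pics/w1c.png

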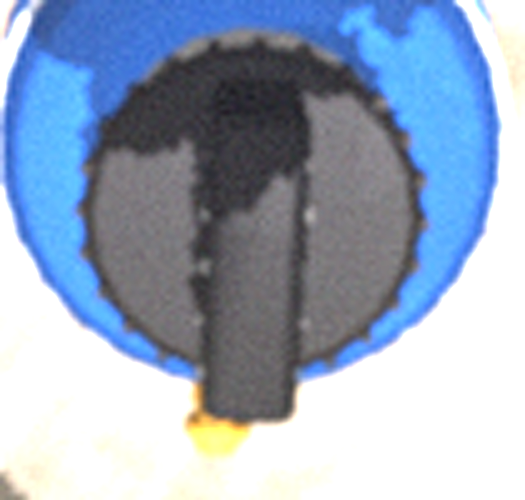

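Run:
```python
from h import *
o=monitor.get_obs();c=snap('wrist');tp=(o['eef_pos'],o['tool_rot'])
print(tp[0])
C=onz(c,325.6,195.3,.118,tp);print('disc',C)
for p in((325.6,161),(325.6,229),(291.5,197),(359.5,197)):print(onz(c,*p,.118,tp))
a=onz(c,325.3,200,.154,tp);b=onz(c,324.0,237.8,.154,tp);print('bar',a,b,np.arctan2(*(b-a)[1::-1]))
u=(b-a)/np.linalg.norm(b-a);print('centre from end',b-.026*u)
x=onz(c,318.5,243,.04,tp);print('outlet',x,np.arctan2(*(x-C)[1::-1]))
```

```text
[ 0.47309562 -0.21159885  0.25163973]
disc [ 0.47804647 -0.21355949  0.118     ]
[ 0.45929954 -0.18886958  0.118     ]
[ 0.49764045 -0.23936496  0.118     ]
[ 0.45447206 -0.23331671  0.118     ]
[ 0.50340147 -0.1964344   0.118     ]
bar [ 0.47392191 -0.20923744  0.154     ] [ 0.49242507 -0.23536981  0.154     ] -0.9546844746969932
centre from end [ 0.47740055 -0.21415039  0.154     ]
outlet [ 0.52078893 -0.28245128  0.04      ] -1.0154907977262764
```

Request:
{"fn": "move_arm", "kwargs": {"moves": [[[0.0035, -0.001, -0.03, -1.6, 100], [0.0035, -0.001, -0.06, -1.6, 100], [0.0035, -0.001, -0.09, -1.6, 60], [0.0035, -0.001, -0.11, -1.6, 45], [0.0035, -0.001, -0.124, -1.6, 35]]]}}

```text
clock: 2.88
eef_pos: [0.4771, -0.2126, 0.1274]
tool_rot: [0.458, 0.889, 0.0, 0.0]
ft_force: [0.2, 0.5, -0.0]
grip_width: 0.032
grasp_force: 0.0
```

Request:
{"fn": "move_arm", "kwargs": {"moves": [[[0, 0, 0, 0, 30], [0, 0, 0, 0, 30], [0, 0, 0, 0, 30], [0, 0, 0, 0, 30]]]}}

```text
clock: 3.38
eef_pos: [0.4774, -0.214, 0.128]
tool_rot: [0.459, 0.889, 0.0, 0.001]
ft_force: [-0.5, -0.1, -0.1]
grip_width: 0.026
grasp_force: 0.0
```

Run:
```python
from h import *
for i in range(2):
  o=monitor.get_obs();c=snap('wrist','w2.png');print(o['eef_pos'],o['ft_force'],o['ft_torque'],o['grip_width'],o['joint_pos'])
a=cv2.imread('pics/w2.png')[150:400,200:450]
cv2.imwrite('pics/w2c.png',np.clip(cv2.resize(a,(600,600),interpolation=cv2.INTER_CUBIC)*2.0,0,255).astype(np.uint8))
```

```text
[ 0.47742492 -0.21404326  0.12796429] [-0.52591115 -0.12938607 -0.06444394] [-0.00943968 -0.03936587  0.01825892] 0.025990834266829528 [-4.21451530e-01  3.52753132e-01 -1.19045767e-01  1.09774455e+00
 -2.00124543e-05  5.31964964e-01]
[ 0.47731811 -0.21401215  0.1277761 ] [ 0.78025169 -0.27229416  0.79647057] [ 0.00905853 -0.01807333  0.03488564] 0.025508821070782464 [-4.21492083e-01  3.52962111e-01 -1.19269524e-01  1.09764019e+00
 -5.67930714e-07  5.31939893e-01]
```

View pics/w2c.png

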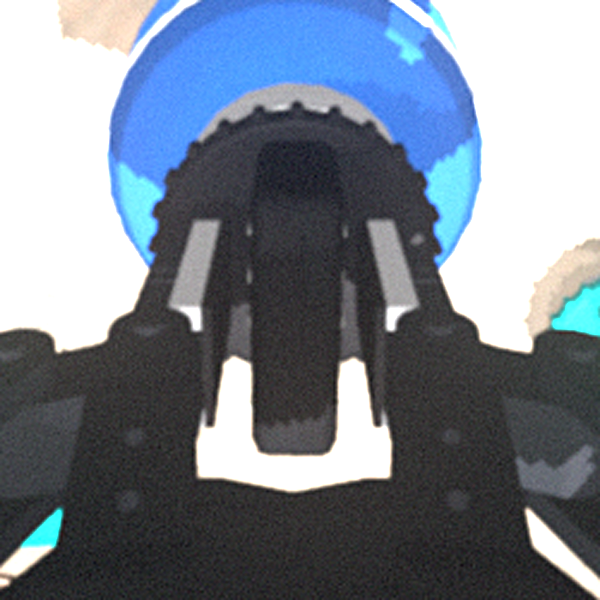

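The wrist close-up shows the bar (x 250–343) centred between the fingers (inner edges about 220 and 369) to within about 0.4 mm. Closing.

Request:
{"fn": "move_arm", "kwargs": {"moves": [[[0.0002, 0.0002, 0, 0, 24], [0.0002, 0.0002, 0, 0, 21], [0.0002, 0.0002, 0, 0, 20], [0.0002, 0.0002, 0, 0, 19]]]}}

```text
clock: 3.98
eef_pos: [0.4774, -0.2135, 0.1273]
tool_rot: [0.459, 0.889, 0.0, 0.0]
ft_force: [0.6, 1.3, 0.1]
grip_width: 0.016
grasp_force: 0.4
```

Request:
{"fn": "move_arm", "kwargs": {"moves": [[[0, 0, 0, 0, 18], [0, 0, 0, 0, 17], [0, 0, 0, 0, 15]]]}}

```text
clock: 4.35
eef_pos: [0.4774, -0.2135, 0.1274]
tool_rot: [0.459, 0.889, 0.0, 0.0]
ft_force: [-0.3, 2.0, 0.7]
grip_width: 0.0152
grasp_force: 58.8
```

Request:
{"fn": "move_arm", "kwargs": {"moves": [[[0, 0, 0, 2, 15], [0, 0, 0, 4, 15], [0, 0, 0, 6, 15], [0, 0, 0, 6, 15]]]}}

```text
clock: 4.85
eef_pos: [0.4772, -0.2138, 0.1274]
tool_rot: [0.411, 0.911, -0.0, 0.0]
ft_force: [0.4, -0.0, 3.2]
grip_width: 0.0149
grasp_force: 58.9
```

```bash
cat > st.py <<'E'
from h import *
o=monitor.get_obs();y=R.from_quat(o['tool_rot']).as_matrix()[:,1]
print('t',o['clock'].__round__(2),'p',o['eef_pos'].round(4),'F',o['ft_force'].round(2),'M',o['ft_torque'].round(3),'yaw',np.degrees(np.arctan2(y[1],y[0])).round(2),'tau6',o['tau'][5].round(3),'w',round(o['grip_width'],4),'g',round(o['grasp_force'],1))
E
python3 st.py
```

```text
t 4.85 p [ 0.4772 -0.2138  0.1274] F [ 0.39 -0.05  3.19] M [-0.03   0.105  0.033] yaw 41.4 tau6 -0.051 w 0.0149 g 58.9
```

Request:
{"fn": "move_arm", "kwargs": {"moves": [[[0, 0, 0, 1, 15], [0, 0, 0, 2, 15], [0, 0, 0, 2, 15]]]}}

```text
clock: 5.22
eef_pos: [0.4772, -0.2138, 0.1274]
tool_rot: [0.396, 0.918, -0.0, 0.0]
ft_force: [-0.6, 0.2, 3.3]
grip_width: 0.0149
grasp_force: 59.1
```

```bash
python3 st.py
```

```text
t 5.22 p [ 0.4772 -0.2138  0.1274] F [-0.56  0.21  3.28] M [-0.154  0.129  0.009] yaw 43.38 tau6 -0.021 w 0.0149 g 59.1
```

Request:
{"fn": "move_arm", "kwargs": {"moves": [[[0, 0, 0, 1, 15], [0, 0, 0, 1.5, 15], [0, 0, 0, 1.5, 15]]]}}

```text
clock: 5.6
eef_pos: [0.4773, -0.2137, 0.1274]
tool_rot: [0.384, 0.923, -0.0, 0.0]
ft_force: [-0.9, -1.5, 4.2]
grip_width: 0.0151
grasp_force: 59.1
```

```bash
python3 st.py
```

```text
t 5.6 p [ 0.4773 -0.2137  0.1274] F [-0.9  -1.52  4.21] M [-0.257  0.124 -0.008] yaw 44.88 tau6 -0.017 w 0.0151 g 59.1
```

Request:
{"fn": "move_arm", "kwargs": {"moves": [[[0, 0, 0, 0.7, 15], [0, 0, 0, 1.4, 15], [0, 0, 0, 1.4, 15]]]}}

```text
clock: 5.98
eef_pos: [0.4773, -0.2136, 0.1274]
tool_rot: [0.372, 0.928, 0.0, 0.0]
ft_force: [0.0, -1.0, 2.7]
grip_width: 0.015
grasp_force: 59.1
```

```bash
python3 st.py
```

```text
t 5.97 p [ 0.4773 -0.2136  0.1274] F [ 0.05 -0.99  2.69] M [-0.135  0.047 -0.001] yaw 46.29 tau6 -0.018 w 0.015 g 59.1
```

Request:
{"fn": "move_arm", "kwargs": {"moves": [[[0, 0, 0, 0.6, 15], [0, 0, 0, 1.2, 15], [0, 0, 0, 1.2, 15]]]}}

```text
clock: 6.35
eef_pos: [0.4773, -0.2136, 0.1273]
tool_rot: [0.363, 0.932, 0.0, 0.0]
ft_force: [0.9, 0.2, 3.7]
grip_width: 0.0151
grasp_force: 59.1
```

```bash
python3 st.py
```

```text
t 6.35 p [ 0.4773 -0.2136  0.1273] F [0.94 0.2  3.68] M [-0.073  0.024  0.002] yaw 47.49 tau6 -0.018 w 0.0151 g 59.1
```

Request:
{"fn": "move_arm", "kwargs": {"moves": [[[0, 0, 0, 0.6, 15], [0, 0, 0, 1.2, 15], [0, 0, 0, 1.2, 15]]]}}

```text
clock: 6.72
eef_pos: [0.4773, -0.2136, 0.1273]
tool_rot: [0.353, 0.936, 0.0, 0.0]
ft_force: [-0.0, 0.0, 3.8]
grip_width: 0.0149
grasp_force: 59.1
```

```bash
python3 st.py
```

```text
t 6.72 p [ 0.4773 -0.2136  0.1273] F [-0.03  0.04  3.85] M [-0.062  0.007  0.055] yaw 48.69 tau6 -0.019 w 0.0149 g 59.1
```

Request:
{"fn": "move_arm", "kwargs": {"moves": [[[0, 0, 0, 0.7, 15], [0, 0, 0, 1.4, 15], [0, 0, 0, 1.4, 15]]]}}

```text
clock: 7.1
eef_pos: [0.4773, -0.2136, 0.1273]
tool_rot: [0.341, 0.94, 0.0, 0.0]
ft_force: [1.0, 0.3, 3.0]
grip_width: 0.0153
grasp_force: 59.1
```

```bash
python3 st.py
```

```text
t 7.1 p [ 0.4773 -0.2136  0.1273] F [1.   0.32 3.01] M [-0.042 -0.07   0.008] yaw 50.09 tau6 -0.019 w 0.0153 g 59.1
```

Request:
{"fn": "move_arm", "kwargs": {"moves": [[[0, 0, 0, 0.7, 15], [0, 0, 0, 1.4, 15], [0, 0, 0, 1.4, 15]]]}}

```text
clock: 7.48
eef_pos: [0.4772, -0.2136, 0.1273]
tool_rot: [0.33, 0.944, 0.0, -0.0]
ft_force: [0.3, 0.8, 3.5]
grip_width: 0.0151
grasp_force: 59.2
```

```bash
python3 st.py
```

```text
t 7.47 p [ 0.4772 -0.2136  0.1273] F [0.3  0.85 3.5 ] M [-0.019  0.028  0.021] yaw 51.49 tau6 -0.019 w 0.0151 g 59.2
```

Request:
{"fn": "move_arm", "kwargs": {"moves": [[[0, 0, 0, 0.7, 15], [0, 0, 0, 1.4, 15], [0, 0, 0, 1.4, 15]]]}}

```text
clock: 7.85
eef_pos: [0.4772, -0.2136, 0.1273]
tool_rot: [0.318, 0.948, -0.0, -0.0]
ft_force: [-0.3, 0.6, 3.9]
grip_width: 0.0151
grasp_force: 59.1
```

```bash
python3 st.py
```

```text
t 7.85 p [ 0.4772 -0.2136  0.1273] F [-0.32  0.64  3.86] M [-0.017  0.038 -0.013] yaw 52.89 tau6 -0.021 w 0.0151 g 59.1
```

Request:
{"fn": "move_arm", "kwargs": {"moves": [[[0, 0, 0, 0.7, 15], [0, 0, 0, 1.4, 15], [0, 0, 0, 1.4, 15]]]}}

```text
clock: 8.22
eef_pos: [0.4772, -0.2138, 0.1273]
tool_rot: [0.307, 0.952, -0.0, -0.0]
ft_force: [-0.5, -0.6, 2.7]
grip_width: 0.0151
grasp_force: 59.1
```

```bash
python3 st.py
```

```text
t 8.22 p [ 0.4772 -0.2138  0.1273] F [-0.5  -0.63  2.67] M [-0.168  0.101 -0.061] yaw 54.28 tau6 -0.048 w 0.0151 g 59.1
```

Request:
{"fn": "move_arm", "kwargs": {"moves": [[[0, 0, 0, 0.4, 15], [0, 0, 0, 0.8, 15], [0, 0, 0, 0.8, 15]]]}}

```text
clock: 8.6
eef_pos: [0.4771, -0.2139, 0.1273]
tool_rot: [0.3, 0.954, -0.0, -0.0]
ft_force: [-1.3, -1.8, 3.5]
grip_width: 0.0154
grasp_force: 59.1
```

```bash
python3 st.py
```

```text
t 8.6 p [ 0.4771 -0.2139  0.1273] F [-1.35 -1.78  3.46] M [-0.374  0.23  -0.022] yaw 55.07 tau6 -0.082 w 0.0154 g 59.1
```

Request:
{"fn": "move_arm", "kwargs": {"moves": [[[0, 0, 0, 0.4, 15], [0, 0, 0, 0.7, 15], [0, 0, 0, 0.7, 15]]]}}

```text
clock: 8.98
eef_pos: [0.4771, -0.2139, 0.1273]
tool_rot: [0.294, 0.956, -0.0, -0.0]
ft_force: [-1.7, -2.1, 3.0]
grip_width: 0.0148
grasp_force: 59.1
```

```bash
python3 st.py
```

```text
t 8.97 p [ 0.4771 -0.2139  0.1273] F [-1.74 -2.08  2.96] M [-0.641  0.309 -0.173] yaw 55.77 tau6 -0.15 w 0.0148 g 59.1
```

Request:
{"fn": "move_arm", "kwargs": {"moves": [[[0, 0, 0, 0.3, 15], [0, 0, 0, 0.3, 15], [0, 0, 0, 0.3, 15], [0, 0, 0, 0.3, 15], [0, 0, 0, 0.3, 15]]]}}

```text
clock: 9.6
eef_pos: [0.4771, -0.2138, 0.1273]
tool_rot: [0.292, 0.956, -0.0, -0.0]
ft_force: [-2.3, -5.0, 3.2]
grip_width: 0.0148
grasp_force: 59.1
```

```bash
python3 st.py
```

```text
t 9.6 p [ 0.4771 -0.2138  0.1273] F [-2.29 -4.99  3.17] M [-0.92   0.486 -0.175] yaw 56.07 tau6 -0.183 w 0.0148 g 59.1
```

Request:
{"fn": "move_arm", "kwargs": {"moves": [[[0, 0, 0, 0, 15], [0, 0, 0, 0, 15], [0, 0, 0, 0, 15], [0, 0, 0, 0, 15], [0, 0, 0, 0, 15]]]}}

```text
clock: 10.22
eef_pos: [0.4771, -0.2138, 0.1273]
tool_rot: [0.292, 0.956, -0.0, -0.0]
ft_force: [-3.2, -4.2, 2.9]
grip_width: 0.015
grasp_force: 59.1
```

```bash
python3 st.py
```

```text
t 10.22 p [ 0.4771 -0.2138  0.1273] F [-3.22 -4.23  2.88] M [-1.06   0.555 -0.175] yaw 56.07 tau6 -0.184 w 0.015 g 59.1
```

Request:
{"fn": "move_arm", "kwargs": {"moves": [[[0, 0, 0, -0.8, 15], [0, 0, -0.002, -0.8, 15], [0, 0, -0.004, -0.8, 15], [0, 0, -0.0055, -0.8, 15], [0, 0, -0.0067, -0.8, 15]]]}}

```text
clock: 10.85
eef_pos: [0.4774, -0.2136, 0.1214]
tool_rot: [0.298, 0.955, -0.0, 0.0]
ft_force: [-3.1, -2.3, 8.4]
grip_width: 0.0149
grasp_force: 59.9
```

Request:
{"fn": "move_arm", "kwargs": {"moves": [[[0, 0, 0, 0, 15], [0, 0, 0, 0, 15]]]}}

```text
clock: 11.1
eef_pos: [0.4774, -0.2136, 0.1216]
tool_rot: [0.298, 0.955, -0.0, 0.0]
ft_force: [-2.8, -2.9, 8.7]
grip_width: 0.0153
grasp_force: 59.9
```

```bash
python3 st.py
```

```text
t 11.1 p [ 0.4774 -0.2136  0.1216] F [-2.84 -2.93  8.72] M [-0.874  0.973 -0.077] yaw 55.3 tau6 -0.013 w 0.0153 g 59.9
```

Request:
{"fn": "move_arm", "kwargs": {"moves": [[[0, 0, -0.0005, 0, 15], [0, 0, -0.001, 0, 15], [0, 0, -0.001, 0, 15]]]}}

```text
clock: 11.48
eef_pos: [0.4773, -0.2136, 0.1207]
tool_rot: [0.298, 0.955, -0.0, 0.0]
ft_force: [-4.1, -2.2, 9.6]
grip_width: 0.0151
grasp_force: 60.0
```

Request:
{"fn": "move_arm", "kwargs": {"moves": [[[0, 0, 0, 0.8, 15], [0, 0, 0, 1.6, 15], [0, 0, 0, 1.6, 15]]]}}

```text
clock: 11.85
eef_pos: [0.4777, -0.2133, 0.1208]
tool_rot: [0.285, 0.959, 0.0, 0.001]
ft_force: [-3.6, -2.0, 9.6]
grip_width: 0.0149
grasp_force: 60.0
```

```bash
python3 st.py
```

```text
t 11.85 p [ 0.4777 -0.2133  0.1208] F [-3.62 -1.97  9.62] M [-0.628  0.878  0.026] yaw 56.92 tau6 -0.039 w 0.0149 g 60.0
```

Request:
{"fn": "move_arm", "kwargs": {"moves": [[[0, 0, 0, 0.8, 15], [0, 0, 0, 1.5, 15], [0, 0, 0, 1.5, 15]]]}}

```text
clock: 12.22
eef_pos: [0.4779, -0.2133, 0.1209]
tool_rot: [0.272, 0.962, 0.0, 0.001]
ft_force: [-3.3, -2.2, 9.5]
grip_width: 0.0148
grasp_force: 60.1
```

```bash
python3 st.py
```

```text
t 12.22 p [ 0.4779 -0.2133  0.1209] F [-3.29 -2.22  9.46] M [-0.595  0.701 -0.039] yaw 58.42 tau6 -0.065 w 0.0148 g 60.1
```

Request:
{"fn": "move_arm", "kwargs": {"moves": [[[0, 0, 0, 1, 15], [0, 0, 0, 2, 15], [0, 0, 0, 2, 15]]]}}

```text
clock: 12.6
eef_pos: [0.4781, -0.2135, 0.1209]
tool_rot: [0.255, 0.967, 0.0, 0.001]
ft_force: [-2.5, -2.9, 9.6]
grip_width: 0.0144
grasp_force: 60.0
```

```bash
python3 st.py
```

```text
t 12.6 p [ 0.4781 -0.2135  0.1209] F [-2.53 -2.87  9.64] M [-0.634  0.592 -0.053] yaw 60.41 tau6 -0.07 w 0.0144 g 60.0
```

Request:
{"fn": "move_arm", "kwargs": {"moves": [[[0, 0, 0, 3, 15], [0, 0, 0, 6, 15], [0, 0, 0, 9, 15], [0, 0, 0, 11, 15], [0, 0, 0, 11, 15]]]}}

```text
clock: 13.22
eef_pos: [0.478, -0.2139, 0.121]
tool_rot: [0.162, 0.987, -0.0, 0.001]
ft_force: [-3.4, -3.3, 10.2]
grip_width: 0.0147
grasp_force: 60.0
```

```bash
python3 st.py
python3 - <<'E'
from h import *
a=snap('wrist')['color'][:,:,::-1][150:400,200:450]
cv2.imwrite('pics/w3c.png',np.clip(cv2.resize(a,(500,500),interpolation=cv2.INTER_CUBIC)*2.0,0,255).astype(np.uint8))
E
```

```text
t 13.22 p [ 0.478  -0.2139  0.121 ] F [-3.37 -3.25 10.18] M [-0.834  0.735 -0.082] yaw 71.41 tau6 -0.061 w 0.0147 g 60.0
```

View pics/w3c.png

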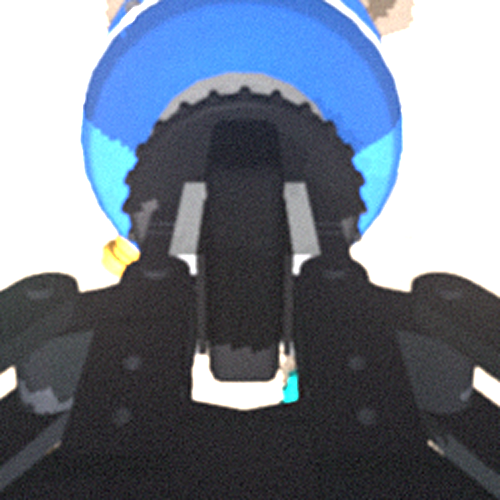

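The cap turns with the fingers: the bar (x 208–285) stays flush in the pads while the outlet has swung to (120,257). Turning on.

Request:
{"fn": "move_arm", "kwargs": {"moves": [[[0, 0, 0, 4, 15], [0, 0, 0, 8, 15], [0, 0, 0, 12, 15], [0, 0, 0, 16, 15], [0, 0, 0, 16, 15]]]}}

```text
clock: 13.9
eef_pos: [0.478, -0.2143, 0.1211]
tool_rot: [0.023, 1.0, -0.001, 0.001]
ft_force: [-4.1, -4.9, 9.2]
grip_width: 0.0151
grasp_force: 60.0
```

```bash
python3 st.py
```

```text
t 13.9 p [ 0.478  -0.2143  0.1211] F [-4.14 -4.91  9.17] M [-1.187  0.792  0.031] yaw 87.41 tau6 -0.046 w 0.0151 g 60.0
```

Request:
{"fn": "move_arm", "kwargs": {"moves": [[[0, 0, 0, 4, 15], [0, 0, 0, 8, 15], [0, 0, 0, 12, 15], [0, 0, 0, 15, 15], [0, 0, 0, 15, 15]]]}}

```text
clock: 14.52
eef_pos: [0.478, -0.2148, 0.1211]
tool_rot: [-0.108, 0.994, -0.002, 0.001]
ft_force: [-3.8, -6.6, 8.9]
grip_width: 0.0147
grasp_force: 60.0
```

```bash
python3 st.py
```

```text
t 14.53 p [ 0.478  -0.2148  0.1211] F [-3.81 -6.56  8.92] M [-1.407  0.792 -0.036] yaw 102.38 tau6 -0.064 w 0.0147 g 60.0
```

Request:
{"fn": "move_arm", "kwargs": {"moves": [[[-0.0003, -0.0006, 0, 1, 15], [-0.0003, -0.0006, 0, 2, 15], [-0.0003, -0.0006, 0, 3, 15], [-0.0003, -0.0006, 0, 4, 15], [-0.0003, -0.0006, 0, 4, 15]]]}}

```text
clock: 15.15
eef_pos: [0.478, -0.215, 0.1212]
tool_rot: [-0.142, 0.99, -0.001, 0.001]
ft_force: [-1.9, -4.2, 9.7]
grip_width: 0.0148
grasp_force: 60.0
```

```bash
python3 st.py
```

```text
t 15.15 p [ 0.478  -0.215   0.1212] F [-1.89 -4.2   9.66] M [-1.132  0.597 -0.095] yaw 106.38 tau6 -0.075 w 0.0148 g 60.0
```

Request:
{"fn": "move_arm", "kwargs": {"moves": [[[0, 0, 0, 0.7, 15], [0, 0, 0, 1.4, 15], [0, 0, 0, 1.4, 15]]]}}

```text
clock: 15.52
eef_pos: [0.478, -0.215, 0.1212]
tool_rot: [-0.155, 0.988, -0.001, 0.001]
ft_force: [-3.1, -4.9, 8.9]
grip_width: 0.0151
grasp_force: 60.0
```

```bash
python3 st.py
```

```text
t 15.53 p [ 0.478  -0.215   0.1212] F [-3.14 -4.9   8.89] M [-1.16   0.634 -0.061] yaw 107.78 tau6 -0.078 w 0.0151 g 60.0
```

Request:
{"fn": "move_arm", "kwargs": {"moves": [[[0, 0, 0, 0.7, 15], [0, 0, 0, 1.4, 15], [0, 0, 0, 1.4, 15]]]}}

```text
clock: 15.9
eef_pos: [0.4781, -0.2151, 0.1212]
tool_rot: [-0.167, 0.986, -0.001, 0.001]
ft_force: [-2.3, -5.6, 9.2]
grip_width: 0.015
grasp_force: 60.0
```

```bash
python3 st.py
```

```text
t 15.9 p [ 0.4781 -0.2151  0.1212] F [-2.3  -5.64  9.15] M [-1.109  0.613 -0.111] yaw 109.18 tau6 -0.085 w 0.015 g 60.0
```

Request:
{"fn": "move_arm", "kwargs": {"moves": [[[0, 0, 0, 0.7, 15], [0, 0, 0, 1.4, 15], [0, 0, 0, 1.4, 15]]]}}

```text
clock: 16.27
eef_pos: [0.4781, -0.2151, 0.1212]
tool_rot: [-0.179, 0.984, -0.001, 0.001]
ft_force: [-3.2, -4.9, 10.1]
grip_width: 0.0149
grasp_force: 60.0
```

```bash
python3 st.py
```

```text
t 16.27 p [ 0.4781 -0.2151  0.1212] F [-3.24 -4.89 10.1 ] M [-1.1    0.666 -0.143] yaw 110.57 tau6 -0.138 w 0.0149 g 60.0
```

Request:
{"fn": "move_arm", "kwargs": {"moves": [[[0, 0, 0, 0.5, 15], [0, 0, 0, 0.9, 15], [0, 0, 0, 0.9, 15]]]}}

```text
clock: 16.65
eef_pos: [0.4781, -0.2151, 0.1212]
tool_rot: [-0.186, 0.983, -0.001, 0.001]
ft_force: [-2.9, -5.2, 9.6]
grip_width: 0.0151
grasp_force: 60.1
```

```bash
python3 st.py
```

```text
t 16.65 p [ 0.4781 -0.2151  0.1212] F [-2.95 -5.16  9.56] M [-1.195  0.65  -0.205] yaw 111.45 tau6 -0.22 w 0.0151 g 60.1
```

Request:
{"fn": "move_arm", "kwargs": {"moves": [[[0, 0, 0.0015, 0, 15], [0, 0, 0.003, 0, 15], [0, 0, 0.0045, 0, 15], [0, 0, 0.006, 0, 15], [0, 0, 0.006, 0, 15]]]}}

```text
clock: 17.27
eef_pos: [0.478, -0.215, 0.1256]
tool_rot: [-0.186, 0.983, -0.001, 0.001]
ft_force: [0.2, -7.6, 0.4]
grip_width: 0.0152
grasp_force: 58.8
```

```bash
python3 st.py
```

```text
t 17.27 p [ 0.478  -0.215   0.1256] F [ 0.25 -7.57  0.42] M [-1.483 -0.11  -0.142] yaw 111.46 tau6 -0.146 w 0.0152 g 58.8
```

Request:
{"fn": "move_arm", "kwargs": {"moves": [[[0, 0, 0.001, 0, 15], [0, 0, 0.002, 0, 15], [0, 0, 0.003, 0, 15], [0, 0, 0.004, 0, 15], [0, 0, 0.004, 0, 15]]]}}

```text
clock: 17.9
eef_pos: [0.4778, -0.2149, 0.1291]
tool_rot: [-0.186, 0.982, -0.001, 0.0]
ft_force: [0.7, -6.4, -1.8]
grip_width: 0.0152
grasp_force: 58.6
```

```bash
python3 st.py
```

```text
t 17.9 p [ 0.4778 -0.2149  0.1291] F [ 0.71 -6.37 -1.75] M [-1.566 -0.136 -0.115] yaw 111.47 tau6 -0.1 w 0.0152 g 58.6
```

Request:
{"fn": "move_arm", "kwargs": {"moves": [[[0, -0.0008, 0, -0.7, 15], [0, -0.0008, 0.001, -0.7, 15], [0, -0.0008, 0.002, -0.7, 15], [0, -0.0008, 0.003, -0.7, 15], [0, -0.0008, 0.003, -0.7, 15]]]}}

```text
clock: 18.52
eef_pos: [0.4766, -0.2146, 0.1324]
tool_rot: [-0.18, 0.984, 0.0, -0.0]
ft_force: [-0.7, -3.7, -3.1]
grip_width: 0.0149
grasp_force: 58.6
```

```bash
python3 st.py
```

```text
t 18.52 p [ 0.4766 -0.2146  0.1324] F [-0.66 -3.69 -3.12] M [-0.721 -0.025  0.004] yaw 110.8 tau6 -0.002 w 0.0149 g 58.6
```

Request:
{"fn": "move_arm", "kwargs": {"moves": [[[0, -0.0004, 0.0015, 0, 15], [0, -0.0004, 0.003, 0, 15], [0, -0.0004, 0.0045, 0, 15], [0, -0.0004, 0.006, 0, 15]]]}}

```text
clock: 19.02
eef_pos: [0.477, -0.2149, 0.1388]
tool_rot: [-0.181, 0.984, 0.0, 0.0]
ft_force: [-0.1, -0.4, -0.1]
grip_width: 0.0151
grasp_force: 58.9
```

```bash
python3 st.py
```

```text
t 19.02 p [ 0.477  -0.2149  0.1388] F [-0.15 -0.42 -0.11] M [ 0.06   0.012 -0.003] yaw 110.8 tau6 -0.0 w 0.0151 g 58.9
```

Request:
{"fn": "move_arm", "kwargs": {"moves": [[[0, 0, 0.002, 0, 15], [0, 0, 0.004, 0, 15], [0, 0, 0.006, 0, 15], [0, 0, 0.009, 0, 15], [0, 0, 0.012, 0, 15]]]}}

```text
clock: 19.65
eef_pos: [0.4769, -0.2154, 0.1508]
tool_rot: [-0.18, 0.984, 0.0, -0.0]
ft_force: [-0.2, 0.5, -1.6]
grip_width: 0.0148
grasp_force: 58.9
```

```bash
python3 st.py
```

```text
t 19.65 p [ 0.4769 -0.2154  0.1508] F [-0.21  0.53 -1.59] M [ 0.029  0.027 -0.015] yaw 110.78 tau6 -0.0 w 0.0148 g 58.9
```

Request:
{"fn": "move_arm", "kwargs": {"moves": [[[0, 0, 0.03, 0, 15], [0, 0, 0.07, 0, 15], [0, 0, 0.1, 0, 15], [0, 0.03, 0.1, 0, 15], [0.005, 0.075, 0.1, 0, 15]]]}}

```text
clock: 20.27
eef_pos: [0.4822, -0.1406, 0.2513]
tool_rot: [-0.179, 0.984, -0.0, 0.001]
ft_force: [0.4, -0.2, -1.2]
grip_width: 0.0149
grasp_force: 59.0
```

Request:
{"fn": "move_arm", "kwargs": {"moves": [[[0.005, 0.05, 0, 0, 15], [0.01, 0.1, 0, 0, 15], [0.015, 0.15, 0, 0, 15], [0.02, 0.2, 0, 0, 15], [0.025, 0.25, 0, 0, 15]]]}}

```text
clock: 20.9
eef_pos: [0.507, 0.1112, 0.2509]
tool_rot: [-0.18, 0.984, -0.0, 0.0]
ft_force: [0.4, -0.5, -1.0]
grip_width: 0.0151
grasp_force: 59.0
```

Request:
{"fn": "move_arm", "kwargs": {"moves": [[[0.002, 0.04, 0, 0, 15], [0.003, 0.07, -0.01, 0, 15], [0.003, 0.07, -0.05, 0, 15], [0.003, 0.07, -0.09, 0, 15], [0.003, 0.07, -0.13, 0, 15]]]}}

```text
clock: 21.52
eef_pos: [0.5099, 0.1799, 0.1197]
tool_rot: [-0.181, 0.984, 0.0, 0.0]
ft_force: [0.2, -0.6, -0.8]
grip_width: 0.0152
grasp_force: 59.0
```

```bash
python3 st.py
python3 - <<'E'
from h import *
t=snap('top')['color'][:,:,::-1][150:260,150:320];s=snap('side')['color'][:,:,::-1][230:380,230:400]
cv2.imwrite('pics/p1.png',np.hstack([cv2.resize(t,(400,259)),cv2.resize(s,(294,259))]))
E
```

```text
t 21.52 p [0.5099 0.1799 0.1197] F [ 0.15 -0.57 -0.75] M [-0.     0.015  0.019] yaw 110.81 tau6 -0.0 w 0.0152 g 59.0
```

View pics/p1.png

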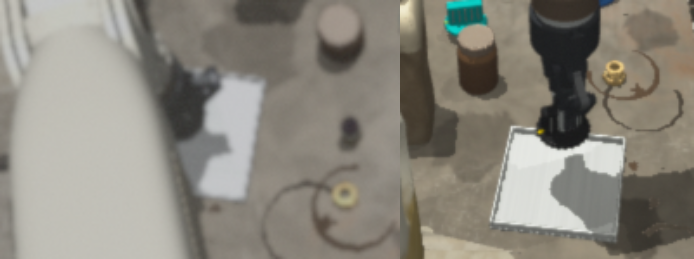

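The top and side views show the cap held upright above the tray (side, cap at (565,130)), with the bystanders in place. Lowering.

Request:
{"fn": "move_arm", "kwargs": {"moves": [[[0, 0, -0.03, 0, 15], [0, 0, -0.055, 0, 15], [0, 0, -0.07, 0, 15], [0, 0, -0.079, 0, 15], [0, 0, -0.082, 0, 15]]]}}

```text
clock: 22.25
eef_pos: [0.5104, 0.1797, 0.039]
tool_rot: [-0.18, 0.984, 0.0, 0.0]
ft_force: [-0.1, -0.4, -0.2]
grip_width: 0.015
grasp_force: 59.0
```

Request:
{"fn": "move_arm", "kwargs": {"moves": [[[0, 0, -0.0006, 0, 15], [0, 0, -0.0012, 0, 15], [0, 0, -0.0012, 0, 15]]]}}

```text
clock: 22.62
eef_pos: [0.5102, 0.1797, 0.0378]
tool_rot: [-0.18, 0.984, 0.0, 0.0]
ft_force: [-0.8, 0.7, -0.8]
grip_width: 0.0149
grasp_force: 59.0
```

Request:
{"fn": "move_arm", "kwargs": {"moves": [[[0, 0, -0.0006, 0, 15], [0, 0, -0.0012, 0, 15], [0, 0, -0.0012, 0, 15]]]}}

```text
clock: 23.0
eef_pos: [0.5099, 0.1796, 0.0361]
tool_rot: [-0.18, 0.984, -0.0, -0.0]
ft_force: [0.8, 1.1, -1.1]
grip_width: 0.0149
grasp_force: 59.0
```

Request:
{"fn": "move_arm", "kwargs": {"moves": [[[0, 0, -0.0005, 0, 15], [0, 0, -0.001, 0, 15], [0, 0, -0.001, 0, 15]]]}}

```text
clock: 23.38
eef_pos: [0.5099, 0.1796, 0.0351]
tool_rot: [-0.18, 0.984, -0.0, -0.0]
ft_force: [-0.4, 0.1, -1.5]
grip_width: 0.0152
grasp_force: 59.0
```

Request:
{"fn": "move_arm", "kwargs": {"moves": [[[0, 0, -0.0003, 0, 15], [0, 0, -0.0006, 0, 15], [0, 0, -0.0006, 0, 15]]]}}

```text
clock: 23.75
eef_pos: [0.5099, 0.1796, 0.0346]
tool_rot: [-0.18, 0.984, -0.0, -0.0]
ft_force: [0.3, -0.1, -0.9]
grip_width: 0.0148
grasp_force: 59.0
```

Request:
{"fn": "move_arm", "kwargs": {"moves": [[[0, 0, -0.0003, 0, 15], [0, 0, -0.0006, 0, 15], [0, 0, -0.0006, 0, 15]]]}}

```text
clock: 24.12
eef_pos: [0.51, 0.1796, 0.0344]
tool_rot: [-0.18, 0.984, 0.0, 0.0]
ft_force: [-1.2, -0.2, 4.3]
grip_width: 0.0152
grasp_force: 59.5
```

Request:
{"fn": "move_arm", "kwargs": {"moves": [[[0, 0, -0.0003, 0, 15], [0, 0, -0.0005, 0, 15], [0, 0, -0.0005, 0, 15]]]}}

```text
clock: 24.5
eef_pos: [0.51, 0.1796, 0.0344]
tool_rot: [-0.18, 0.984, 0.0, 0.0]
ft_force: [-2.5, -1.4, 7.0]
grip_width: 0.015
grasp_force: 60.1
```

Contact at the expected height. Relieve slightly and let go.

Request:
{"fn": "move_arm", "kwargs": {"moves": [[[0, 0, 0.0004, 0, 15], [0, 0, 0.0004, 0, 20], [0, 0, 0.0004, 0, 25], [0, 0, 0.0004, 0, 35], [0, 0, 0.0004, 0, 45]]]}}

```text
clock: 25.12
eef_pos: [0.5099, 0.1796, 0.0337]
tool_rot: [-0.18, 0.984, -0.0, -0.0]
ft_force: [0.2, 0.4, -0.8]
grip_width: 0.0387
grasp_force: 0.0
```

Request:
{"fn": "move_arm", "kwargs": {"moves": [[[0, 0, 0, 0, 45], [0, 0, 0.015, 0, 45], [0, 0, 0.04, 0, 45], [0, 0, 0.08, 0, 45], [0, 0, 0.12, 0, 45]]]}}

```text
clock: 25.75
eef_pos: [0.5099, 0.1796, 0.1561]
tool_rot: [-0.18, 0.984, 0.0, 0.0]
ft_force: [0.6, -0.3, -0.6]
grip_width: 0.0386
grasp_force: 0.0
```

Request:
{"fn": "move_arm", "kwargs": {"moves": [[[0, 0, 0.04, 0, 45], [-0.05, 0, 0.08, 0, 45], [-0.1, 0, 0.08, 0, 45], [-0.1, 0, 0.08, 0, 45]]]}}

```text
clock: 26.25
eef_pos: [0.4068, 0.1792, 0.2355]
tool_rot: [-0.181, 0.983, 0.0, 0.0]
ft_force: [0.3, 0.1, -0.5]
grip_width: 0.0384
grasp_force: 0.0
```

```bash
python3 st.py
python3 - <<'E'
from h import *
o=monitor.get_obs();tp=(o['eef_pos'],o['tool_rot'])
w=snap('wrist')['color'][:,:,::-1];s=snap('side')['color'][:,:,::-1][150:380,230:400]
cv2.imwrite('pics/p2.png',np.hstack([cv2.resize(w,(480,300)),cv2.resize(s,(222,300))]))
E
```

```text
t 26.25 p [0.4068 0.1792 0.2355] F [ 0.3   0.06 -0.51] M [-0.01   0.027 -0.036] yaw 110.88 tau6 0.064 w 0.0384 g 0.0
```

View pics/p2.png

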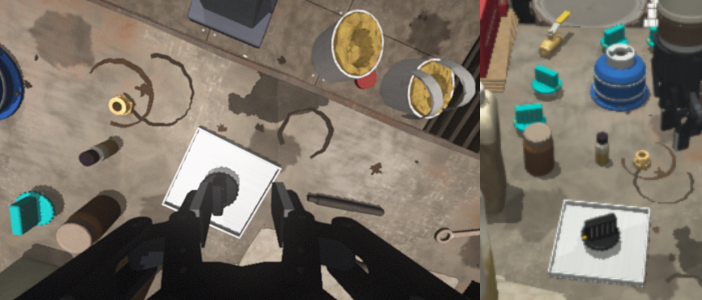

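The cap stands upright mid-tray (wrist (220,187), side (602,235)). The tank is open and the bystanders are unmoved.

```bash
python3 -c "
from workcell import job
print(job.job_done())"
```

```text
the job is handed in; nothing more can be done
None
```

The cap is off and standing upright in the tray: I held it against the first stop for about 1.3 s to vent, pressed and turned it to its end, then lifted it off and let go; the job is handed in at 26 s, with no verdict shown.

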